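# Lock the push-and-turn lid on the marble jar

## Robot

A 6-joint arm with a two-finger parallel gripper is mounted at the origin on the work surface. World frame = base frame: x ahead of the robot, y to its left, z up, the work surface at z = 0. Lengths are in m, angles in degrees, forces in N, time in s.
With the tool pointing down it reaches from about 0.4 to 0.825 m from the base axis. Payload 7 kg.
Tool frame: the origin (TCP) lies midway between the tips of the shut fingers; the grasp point (between the pads) lies 19 mm behind it; z points along the fingers, y is the line along which they close (so a half turn about z gives the same grasp; the last joint's range is limited). The gripper opens to 88 mm and grips with 3 to 60 N. Pads are 19 mm wide; open, the fingers measure 130 mm over their backs; the gripper's body (78 mm by 193 mm) begins 47 mm behind the grasp point.
Start: joints at [86.752, 20.546, 0.682, 0, -70.136, -16.507], TCP at [0.228, 0.635, 0.227] pointing down, gripper open.
Joint ranges: [-176.03, 176.03], [-82.01, 121.73], [-58.28, 71.71], [-173.87, 95.51], [-174.79, -0.11], [-173.66, 173.66]. Speed limits (degrees/s): [136.94, 136.94, 172.46, 180, 180, 180].

## Interface

Orientations are given as [roll, pitch, yaw] about the fixed x, y, z axes, in that order (R = Rz(yaw) Ry(pitch) Rx(roll)).
In Python, from plant import r gives the robot as it stands.
- The arm moves only by the tool drive_tool, never from a script. Its argument "commands" is a list of rows, each an object of numbers: "hand": the closure, from 0 (fully open) to 1 (shut); "tx", "ty", "tz": the shift along the world's x, y, z scaled (see below); "turn": the turn about the world's z scaled (see below). A call has 1 to 10 rows; each row is the pose to reach, as a shift and turn from the pose commanded when the call began; what a row does not reach only later rows make up. The controller multiplies each number of a shift by 0.6 m and each number of a turn by 90 degrees. A row lasts 1/10 s, in which the tool goes at most 50 mm and 8.59 degrees, less where a joint would pass 70% of its speed; a pose out of reach is approached as far as the arm can. A call with a number of a shift or a turn outside -1 to 1 is refused whole. A call with a gripper value outside its range is refused whole. The fingers move at their own pace and stop on an object; "grip_force" is the grip in N (left out, the last holds). Time passes only in rows, so rows that repeat a pose let the fingers close. It gives the time, the measured TCP pose, the force, the opening and the grip force at its end, in the units of the state.
- r.get_state(): the state, without advancing time (a new reading comes with each control period).
- r.capture(name): name is "scene" or "top" or "wrist"; returns a dict with "frame" (384x512x3 uint8, red, green, blue), "fx", "fy", "cx", "cy" (pixels), "world_from_camera" (4x4, takes a point from camera to world coordinates); the wrist camera has in their place "T_tool_cam" (4x4, takes a point from camera to tool coordinates, whose origin is the TCP and whose axes are the flange's). Camera axes: x right, y down, z forward; pixel columns grow to the right and rows downward; lengths in m; the calibration is good to about 2 mm. A picture is of the moment at which its call begins: read the wrist's pose just before it. There is no depth.
- r.close_job(): hands the job in; it is judged then, once.
Trained networks look in the newest picture that a camera, given by its name, has taken for a name from the list of things; names that differ only in an ending like _2 or _b are one class to them, and where a whole thing is asked for, a point or a joint stands for the part that bears it (a point fixed in the world has none). Each returns a list of dicts, best first, with "score" (0 to 1); they miss things now and then, are a little off and sometimes report something else, mostly with a low value. They report only what shows in the picture. A call takes as long as a camera call.
- r.trace(label, camera): "pixels" (384x512 bool, what is visible of it) and "extent" ([left, top, right, bottom] in pixels, round what is visible of it).
The state is a dict: "time_s": time; "joints": joint angles; "qd": joint speeds; "joint_torque": joint torques, N m; "tcp_pos": TCP position; "eef_rot": TCP orientation; "contact_force": force on the tool from outside, world axes, zero at the start; "moment": the same for the moment, N m; "gripper_width": finger opening in m; "gripper_force": force on a finger pad.
Only numpy, scipy, OpenCV 4.12 (cv2) and the standard library are available. Lean on these libraries where they do the work, as an engineer would, in place of code of your own. Each camera call takes 0.05 s, during which the arm holds its last target. There are 200 camera calls.

## Task

Close the marble jar in the lost property nook: put the green lid on it so that the two lugs drop into the slots of the white collar, push the lid in against the spring, turn it clockwise a quarter turn to the stop and let it spring up into its locked position, then let go. Be gentle with the jar (feel for the slots rather than forcing the lid down, and never lean on it hard), and leave the toys and the tilting bin as they are.

Things in the scene. Friction and masses are not known exactly. Their poses are not given: they have to be found in the camera images.
- lid: Loose green lid, 0.16 kg, at first upright on the shelf. Origin: centre of its underside, z up. White plug 48 mm in diameter, z = 0 to 22 mm; two lugs on it, at +x and -x, 10 mm wide (along y), z = 6 to 11 mm, reaching out to 33.5 mm from the axis; green flange 90 mm in diameter, z = 22 to 28 mm; grip bar above. A half turn gives the same lid.
- lid_bar (a point): Point in the lid's green grip bar, on the lid's axis, 45 mm above its underside. The bar is 56 mm long along the lid's x (so it lies over the lugs), 16 mm thick along y, and stands from z = 28 to 58 mm.
- jar: Clear marble jar with a white bayonet collar 85 mm in outer diameter on top, screwed to the shelf on a 120 mm square wooden foot 14 mm thick; fixed. Origin: centre of the foot's underside, on the jar's axis, z up. The jar's x gives the slots of the collar only roughly (see jar_rim). A load over 60 N between lid and jar damages it, knocks included: touch down at 10 mm/s and stop on force.
- jar_rim (a point): On the axis, at the collar's top, 105 mm up; bore 54 mm. The lip there, 8 mm thick, has two opposite slots 14 mm wide for the lugs, near the jar's +x and -x but up to 0.22 rad off either way (varies; visible from above with the lid off). By feel: with the lugs resting lightly on the lip (lid origin 99 mm up) turn the lid until it drops, within about 0.06 rad of the slots.
- jar_plate (a point): Middle of the black spring plate's top at rest, 94 mm up: so far the lid's underside drops in the slots. The plate resists with 4 N at first, 0.8 N more per mm. To turn, the lid's origin must be pressed below 86 mm (10.4 N); at 83 mm its flange meets the rim (12.8 N) and more push only loads the jar. Pressed, it turns only clockwise seen from above (negative about z).
- jar_lock (a point): Where the lid's origin is when locked, on the axis, 90 mm up. Turned from the slots by 1.3 rad or more (hard stop at about 1.5 rad), the lugs lie under 4 mm deep notches in the lip's underside: eased off there, the lid springs up 4 mm and more from the pressed height and locks. Eased off earlier it stays at 86 mm, not locked.
- digger: Yellow plastic toy digger, about 115 mm long (x), 65 mm wide, 65 mm high; bystander. Origin: centre of its underside.
- car: Chrome toy car, 74 mm long (x), 35 mm wide, 28 mm high; bystander. Origin: centre of its underside.
- dinosaur: Glossy orange plastic dinosaur, about 145 mm long (x), 45 mm wide, 80 mm high; bystander. Origin: centre between its feet.
- bin_frame: Dark steel frame, 200 x 250 mm, fixed to the shelf, that carries the grey tilting bin (170 x 218 mm, top 150 mm above the shelf); keep clear. Origin: centre of its underside.
- bin (a joint): Tilt of the grey bin in its frame about its pivot; 0 = upright, at rest (rad, grows as it swings forward, to -x of the frame).

How it is judged (in metres and radians):
On the way:
1. the lid's lugs are in the slots and the lid is pushed in against the spring (lid origin less than 87.5 mm above the jar's underside, within 5 mm of its axis) (z of lid in the frame of jar between 0.07 and 0.0875 m and horizontal distance between lid and jar below 0.005 m), for 0.1 s.
At the end, for the whole second after the job is handed in: The lid is locked and at rest: its origin 90 mm (within 1.7 mm) above the jar's underside, within 5 mm of the jar's axis, level within 0.06 rad, its bar turned more than 1.0 rad away from the jar's x axis (z of lid in the frame of jar between 0.0883 and 0.0917 m and horizontal distance between lid and jar below 0.005 m and angle between the x axis of lid and the x axis of jar, either way round above 1 rad and angle between lid's own z axis and vertical below 0.06 rad and linear speed of lid below 0.01 m/s and angular speed of lid below 0.1 rad/s); the robot touches nothing.
It fails at once if the lid is forced onto the jar with more than 60 N (contact force between lid and jar above 60 N).
It fails at once if a toy is shifted by more than 20 mm (distance of any of digger, car, dinosaur from where it was at the start of the episode above 0.02 m).
It fails at once if the bin is tilted by more than 0.1 rad (value of joint bin above 0.1 rad).
It also fails if it takes over 64 s, if anything falls off the work surface, if the arm or the gripper's body presses on something with over 40 N, if the wrist force passes 120 N, or if a joint passes its speed limit or range.

## Working session

There is one attempt and no reset: what is moved stays moved. The work goes in short steps, Python scripts to look and compute and a tool call to move; the robot and the scene stay as the last step left them, time stands still between calls to the robot, and variables do not carry over. Pictures are saved under pics/ and viewed, at most 10 in all, crops included, and the job is handed in when it is done.

Besides the shell and the picture viewer there is one more tool, called after "Call:" as name([rows], argument=value, ...), one row to a line, values as JSON. drive_tool: Moves the arm, as the interface text tells. Its arguments: {"type":"object","properties":{"commands":{"type":"array"},"grip_force":{"type":"number"}},"required":["commands"]}

```bash
mkdir -p pics
cat > h.py <<'E'
import numpy as np,cv2
from plant import r
def cap(n):
    s=r.get_state(); c=r.capture(n)
    if n=='wrist':
        from scipy.spatial.transform import Rotation as R
        T=np.eye(4);T[:3,:3]=R.from_euler('xyz',s['eef_rot'],degrees=True).as_matrix();T[:3,3]=s['tcp_pos']
        c['W']=T@np.array(c['T_tool_cam'])
    else: c['W']=np.array(c['world_from_camera'])
    return c
def px2w(c,u,v,z):
    d=c['W'][:3,:3]@np.array([(u-c['cx'])/c['fx'],(v-c['cy'])/c['fy'],1]);o=c['W'][:3,3]
    return o+d*(z-o[2])/d[2]
def w2px(c,p):
    q=np.linalg.inv(c['W'])@np.r_[p,1];return c['fx']*q[0]/q[2]+c['cx'],c['fy']*q[1]/q[2]+c['cy']
def save(c,n): cv2.imwrite('pics/'+n,cv2.cvtColor(c['frame'],cv2.COLOR_RGB2BGR))
E
python3 - <<'E'
from h import *
print(r.get_state())
for n in['scene','top','wrist']:
    c=cap(n);save(c,n+'0.png');print(n,c['W'].round(3).tolist(),c['fx'])
    for l in['lid','lid_bar','jar','jar_rim','digger','car','dinosaur','bin_frame']:
        try:
            for d in r.trace(l,n)[:2]:
                v,u=np.nonzero(d['pixels']);print(l,round(d['score'],2),d['extent'],px2w(c,u.mean(),v.mean(),.05).round(3))
        except Exception as e: print(l,e)
a=cv2.imread('pics/scene0.png');b=cv2.imread('pics/top0.png');w=cv2.imread('pics/wrist0.png')
E
```

```text
{'time_s': 0.0, 'joints': array([ 8.67527391e+01,  2.05909624e+01,  6.33774628e-01, -2.04408960e-02,
       -7.01381967e+01, -1.65087336e+01]), 'qd': array([-0.01141206,  0.11076826, -0.0532992 , -0.03858536, -0.01196297,
        0.05884646]), 'joint_torque': array([-8.50701781e-04, -5.82715201e+01,  2.93045032e+01,  6.99696243e+00,
        6.78741460e-03, -1.82759322e-04]), 'tcp_pos': array([0.22799697, 0.63479059, 0.22562705]), 'eef_rot': array([ 1.79903087e+02, -8.68358106e-03, -1.97629480e+01]), 'contact_force': array([1.12778634, 0.09947896, 0.29510118]), 'moment': array([0.01144981, 0.00320745, 0.02069892]), 'gripper_force': 0.0, 'gripper_width': 0.08750820195410586}
scene [[-0.359, 0.67, -0.65, 1.281], [0.933, 0.255, -0.253, 0.118], [-0.004, -0.697, -0.717, 0.806], [0.0, 0.0, 0.0, 1.0]] 386.3737840265722
lid 0.62 [356.4, 205.9, 394.7, 234.0] [0.566 0.172 0.05 ]
jar 0.75 [230.7, 140.5, 274.1, 195.0] [ 0.502 -0.194  0.05 ]
jar_rim 0.75 [229.5, 142.8, 273.6, 192.8] [ 0.504 -0.193  0.05 ]
digger 0.81 [323.1, 256.5, 369.6, 301.3] [0.757 0.137 0.05 ]
car 0.54 [302.4, 195.6, 320.3, 2
[... 435 characters left out ...]
5 [112.0, 187.7, 150.0, 224.1] [0.542 0.169 0.05 ]
jar 0.84 [244.1, 199.6, 300.2, 256.7] [ 0.493 -0.196  0.05 ]
jar_rim 0.83 [247.4, 197.4, 303.9, 253.7] [ 0.493 -0.197  0.05 ]
digger 0.76 [129.2, 111.8, 168.5, 160.6] [0.73  0.134 0.05 ]
digger 0.19 [246.0, 200.4, 301.0, 254.9] [ 0.494 -0.196  0.05 ]
car 0.75 [193.4, 194.5, 207.7, 219.3] [ 0.544 -0.005  0.05 ]
dinosaur 0.82 [242.5, 101.0, 257.8, 152.1] [ 0.746 -0.134  0.05 ]
bin_frame 0.57 [324.8, 182.1, 439.2, 268.6] [ 0.504 -0.477  0.05 ]
bin_frame 0.28 [242.8, 100.9, 258.3, 154.3] [ 0.744 -0.134  0.05 ]
wrist [[-0.338, -0.903, -0.266, 0.3], [-0.941, 0.324, 0.095, 0.609], [0.0, 0.282, -0.959, 0.386], [0.0, 0.0, 0.0, 1.0]] 309.5277587483223
```

Run:
```python
import cv2,numpy as np
b=cv2.imread('pics/top0.png')
a=cv2.resize(b[85:285,95:345],(800,600)[:1]+(640,))[:]
f=lambda u,v,s:cv2.resize(b[v-s:v+s,u-s:u+s],(400,400),interpolation=cv2.INTER_CUBIC)
o=np.hstack([f(130,206,32),f(273,227,40)])
cv2.imwrite('pics/m1.png',o)
```

```text
(no output)
```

View pics/m1.png

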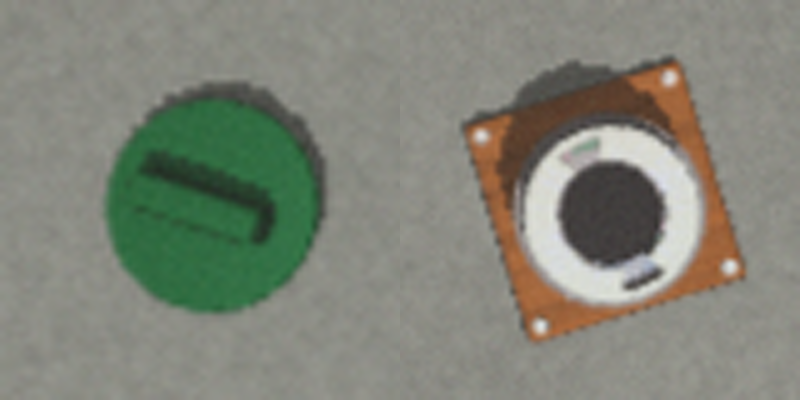

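View pics/top0.png

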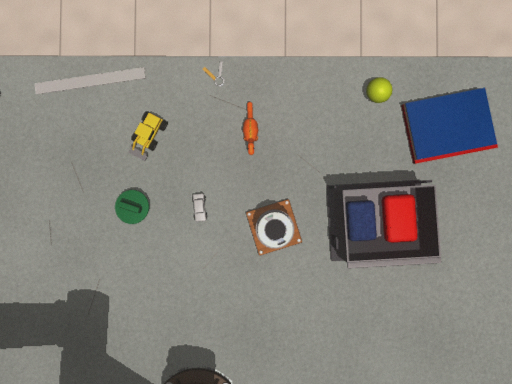

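Run:
```python
from h import *
c=cap('top')
L=px2w(c,132.24,206.8,.028);J=px2w(c,275.4,229.6,.105);print(L,J)
print(px2w(c,130-32+.16*140,206-32+.16*207,.058),px2w(c,130-32+.16*245,206-32+.16*243,.058))
p=r.get_state()['tcp_pos'];print((L-p)/.6)
```

```text
[0.54087129 0.17233805 0.028     ] [ 0.48977059 -0.1995408   0.105     ]
[0.54057575 0.19460494 0.058     ] [0.52620484 0.15131629 0.058     ]
[ 0.52118989 -0.77149377 -0.3308826 ]
```

Call:
drive_tool([
  {"tx": 0.522, "ty": -0.772, "tz": 0, "turn": -0.96, "hand": 0},
  {"tx": 0.522, "ty": -0.772, "tz": 0, "turn": -0.96, "hand": 0},
  {"tx": 0.522, "ty": -0.772, "tz": 0, "turn": -0.96, "hand": 0},
  {"tx": 0.522, "ty": -0.772, "tz": 0, "turn": -0.96, "hand": 0},
  {"tx": 0.522, "ty": -0.772, "tz": 0, "turn": -0.96, "hand": 0},
  {"tx": 0.522, "ty": -0.772, "tz": 0, "turn": -0.96, "hand": 0},
  {"tx": 0.522, "ty": -0.772, "tz": 0, "turn": -0.96, "hand": 0},
  {"tx": 0.522, "ty": -0.772, "tz": 0, "turn": -0.96, "hand": 0},
  {"tx": 0.522, "ty": -0.772, "tz": 0, "turn": -0.96, "hand": 0},
  {"tx": 0.522, "ty": -0.772, "tz": 0, "turn": -0.96, "hand": 0},
])

```text
time_s: 2.4
tcp_pos: [0.5091, 0.2193, 0.227]
eef_rot: [-180.0, 0.0, -106.0]
contact_force: [0.9, 0.7, 0.2]
gripper_width: 0.0878
gripper_force: 0.0
```

Call:
drive_tool([
  {"tx": 0.053, "ty": -0.078, "tz": -0.1, "turn": -0.01, "hand": 0},
  {"tx": 0.053, "ty": -0.078, "tz": -0.1, "turn": -0.01, "hand": 0},
  {"tx": 0.053, "ty": -0.078, "tz": -0.1, "turn": -0.01, "hand": 0},
  {"tx": 0.053, "ty": -0.078, "tz": -0.1, "turn": -0.01, "hand": 0},
])

```text
time_s: 2.8
tcp_pos: [0.5402, 0.1736, 0.1663]
eef_rot: [180.0, -0.1, -106.7]
contact_force: [0.7, -0.7, 1.0]
gripper_width: 0.0873
gripper_force: 0.0
```

Run:
```python
from h import *
c=cap('wrist');s=r.get_state();print(s['tcp_pos'],s['eef_rot'],s['joints'])
save(c,'w1.png')
hsv=cv2.cvtColor(c['frame'],cv2.COLOR_RGB2HSV)
print(w2px(c,[0.541,.172,.028]))
t=r.trace('lid','wrist')
for d in t[:1]:
    print(d['score'],d['extent'])
    v,u=np.nonzero(d['pixels'])
```

```text
[0.54045804 0.17449339 0.16717232] [-1.79960046e+02  2.02064980e-02 -1.06609959e+02] [ 3.76458188e+01  1.31832408e+01 -1.79075567e+01  2.40935752e-02
 -5.88694647e+01 -5.42682337e+01]
(np.float64(256.2694413703089), np.float64(179.56417264171526))
0.97 [213.1, 137.4, 301.9, 224.4]
```

View pics/w1.png

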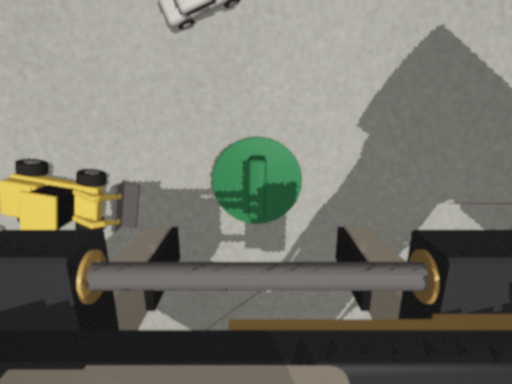

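Call:
drive_tool([
  {"tx": 0.001, "ty": -0.003, "tz": -0.08, "turn": 0, "hand": 0},
  {"tx": 0.001, "ty": -0.003, "tz": -0.16, "turn": 0, "hand": 0},
  {"tx": 0.001, "ty": -0.003, "tz": -0.2, "turn": 0, "hand": 0},
  {"tx": 0.001, "ty": -0.003, "tz": -0.224, "turn": 0, "hand": 0},
  {"tx": 0.001, "ty": -0.003, "tz": -0.224, "turn": 0, "hand": 0},
])

```text
time_s: 3.4
tcp_pos: [0.5397, 0.1731, 0.0311]
eef_rot: [179.9, -0.1, -106.5]
contact_force: [-0.6, -1.1, -0.6]
gripper_width: 0.0881
gripper_force: 0.0
```

Call:
drive_tool([
  {"hand": 1},
  {"hand": 1},
  {"hand": 1},
  {"hand": 1},
  {"hand": 1},
  {"hand": 1},
], grip_force=30)

```text
invalid input
```

Call:
drive_tool([
  {"tx": 0, "ty": 0, "tz": 0, "turn": 0, "hand": 1},
  {"tx": 0, "ty": 0, "tz": 0, "turn": 0, "hand": 1},
  {"tx": 0, "ty": 0, "tz": 0, "turn": 0, "hand": 1},
  {"tx": 0, "ty": 0, "tz": 0, "turn": 0, "hand": 1},
  {"tx": 0, "ty": 0, "tz": 0, "turn": 0, "hand": 1},
  {"tx": 0, "ty": 0, "tz": 0, "turn": 0, "hand": 1},
  {"tx": 0, "ty": 0, "tz": 0, "turn": 0, "hand": 1},
  {"tx": 0, "ty": 0, "tz": 0, "turn": 0, "hand": 1},
], grip_force=35)

```text
time_s: 4.2
tcp_pos: [0.5406, 0.1724, 0.0322]
eef_rot: [180.0, -0.0, -106.6]
contact_force: [0.5, -0.8, 0.1]
gripper_width: 0.0287
gripper_force: 0.0
```

Call:
drive_tool([
  {"tx": 0, "ty": 0, "tz": 0, "turn": 0, "hand": 1},
  {"tx": 0, "ty": 0, "tz": 0, "turn": 0, "hand": 1},
  {"tx": 0, "ty": 0, "tz": 0, "turn": 0, "hand": 1},
  {"tx": 0, "ty": 0, "tz": 0, "turn": 0, "hand": 1},
  {"tx": 0, "ty": 0, "tz": 0.03, "turn": 0, "hand": 1},
  {"tx": 0, "ty": 0, "tz": 0.09, "turn": 0, "hand": 1},
  {"tx": 0, "ty": 0, "tz": 0.16, "turn": 0, "hand": 1},
  {"tx": 0, "ty": 0, "tz": 0.23, "turn": 0, "hand": 1},
  {"tx": 0, "ty": 0, "tz": 0.3, "turn": 0, "hand": 1},
  {"tx": 0, "ty": 0, "tz": 0.3, "turn": 0, "hand": 1},
])

```text
time_s: 5.2
tcp_pos: [0.5435, 0.1738, 0.2186]
eef_rot: [-179.6, 0.4, -106.5]
contact_force: [0.3, 1.0, -1.2]
gripper_width: 0.0159
gripper_force: 34.9
```

Run:
```python
from h import *
c=cap('wrist');s=r.get_state();print(s)
save(c,'w2.png')
```

```text
{'time_s': 5.25, 'joints': array([ 3.74440609e+01,  1.08579533e+01, -1.42060248e+01,  1.59082575e-02,
       -6.45933041e+01, -5.40447896e+01]), 'qd': array([ 0.00485303,  2.47066737, -4.12056338, -1.54436446,  1.57304525,
        0.04575982]), 'joint_torque': array([-3.75552394e-02, -4.71649969e+01,  3.10110283e+01,  7.69069254e+00,
       -4.10383400e-01,  1.05144307e-03]), 'tcp_pos': array([0.54187219, 0.17325609, 0.21524883]), 'eef_rot': array([-179.78710648,    0.26895947, -106.59344668]), 'contact_force': array([-0.52578132,  0.37117274, -2.08553754]), 'moment': array([ 0.13664521,  0.00881281, -0.03050077]), 'gripper_force': 34.88076031208038, 'gripper_width': 0.015542196516352915}
```

View pics/w2.png

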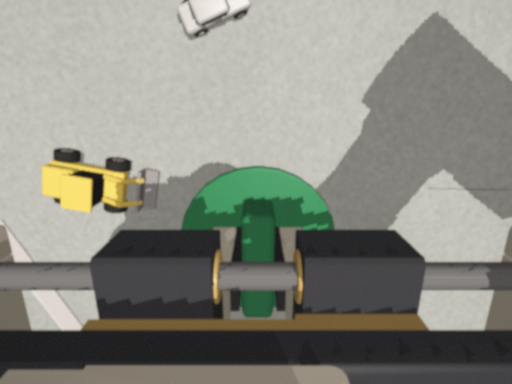

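Call:
drive_tool([
  {"tx": 0.04, "ty": -0.553, "tz": 0.03, "turn": -0.51, "hand": 1},
  {"tx": 0.04, "ty": -0.553, "tz": 0.03, "turn": -0.51, "hand": 1},
  {"tx": 0.04, "ty": -0.553, "tz": 0.03, "turn": -0.51, "hand": 1},
  {"tx": 0.04, "ty": -0.553, "tz": 0.03, "turn": -0.51, "hand": 1},
  {"tx": 0.04, "ty": -0.553, "tz": 0.03, "turn": -0.51, "hand": 1},
  {"tx": 0.04, "ty": -0.553, "tz": 0.03, "turn": -0.51, "hand": 1},
  {"tx": 0.04, "ty": -0.553, "tz": 0.03, "turn": -0.51, "hand": 1},
  {"tx": 0.04, "ty": -0.553, "tz": 0.03, "turn": -0.51, "hand": 1},
  {"tx": 0.04, "ty": -0.553, "tz": 0.03, "turn": -0.51, "hand": 1},
  {"tx": 0.04, "ty": -0.553, "tz": 0.03, "turn": -0.51, "hand": 1},
])

```text
time_s: 6.25
tcp_pos: [0.5641, -0.1587, 0.2291]
eef_rot: [179.9, -0.1, -152.5]
contact_force: [-0.1, -0.5, -1.7]
gripper_width: 0.0159
gripper_force: 34.9
```

Run:
```python
from h import *
c=cap('wrist');s=r.get_state();print(s['tcp_pos'],s['eef_rot'])
p=s['tcp_pos']
cv2.imwrite('pics/w3.png',cv2.cvtColor(c['frame'],cv2.COLOR_RGB2BGR))
R=c['W']
a=np.radians(s['eef_rot'][2]);x=np.array([np.cos(a),np.sin(a),0])
print('ideal flange top px',w2px(c,p+.045*x-[0,0,.004]),w2px(c,p+.045*x-[0,0,.010]))
hsv=cv2.cvtColor(c['frame'],cv2.COLOR_RGB2HSV)
g=cv2.inRange(hsv,(40,80,30),(90,255,255));v,u=np.nonzero(g[:,240:275]);print('green top',v.min(), np.nonzero(g[:230].any(0))[0][[0,-1]])
for d in r.trace('jar_rim','wrist')[:2]: print(d['score'],d['extent'])
print(w2px(c,[.490,-.1995,.105]))
```

```text
[ 0.56429634 -0.15843347  0.22940038] [ 1.79952785e+02 -5.23011173e-02 -1.52445607e+02]
ideal flange top px (np.float64(258.6071488905512), np.float64(162.38288924304615)) (np.float64(258.55762567918356), np.float64(160.29261614308723))
green top 167 [182 333]
0.85 [197.5, 28.9, 317.8, 156.5]
(np.float64(255.65933961143705), np.float64(90.68477158627827))
```

View pics/w3.png

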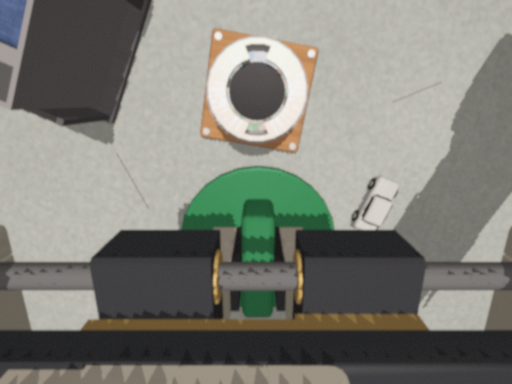

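```bash
cat > fit.py <<'E'
from h import *
from scipy.optimize import least_squares
c=cap('wrist');s=r.get_state();p=s['tcp_pos'];f=c['frame']
print('cam',c['W'][:3,3])
hsv=cv2.cvtColor(f,cv2.COLOR_RGB2HSV)
def cfit(pts,z,R):
    w=np.array([px2w(c,u,v,z)[:2] for u,v in pts])
    o=least_squares(lambda q:np.hypot(*(w-q[:2]).T)-(R if R else q[2]),np.r_[w.mean(0),.04],loss='soft_l1',f_scale=.001)
    print('rms',np.sqrt(np.mean(o.fun**2)).round(5),o.x.round(4),len(w));return o.x[:2]
g=cv2.inRange(hsv,(40,80,30),(90,255,255))
pts=[(u,np.nonzero(g[:,u])[0].min()-.5) for u in range(192,325) if g[150:225,u].any() and np.nonzero(g[:,u])[0].min()>155]
lid=cfit(pts,p[2]-.004,.045)
# collar: radial scan from centre outward, last white px
cx,cy=257.5,90
sat=hsv[...,1].astype(int);val=hsv[...,2]
out=[];inn=[]
for a in np.radians(np.arange(0,360,4)):
    prof=[(f[int(round(cy+q*np.sin(a))),int(round(cx+q*np.cos(a)))].astype(int)) for q in range(0,70)]
    gr=np.array([x.min() for x in prof])
    w=gr>150
    i=[k for k in range(20,45) if w[k:k+4].all()]
    if i: inn.append((cx+(i[0]-.5)*np.cos(a),cy+(i[0]-.5)*np.sin(a),np.degrees(a)))
    m=[k for k in range(40,66) if not w[k]]
    if m: out.append((cx+(m[0]-.5)*np.cos(a),cy+(m[0]-.5)*np.sin(a)))
j=cfit(out,.105,.0425);j2=cfit(out,.105,None)
j3=cfit([q[:2] for q in inn],.105,.027)
a=px2w(c,258,48,.105);b=px2w(c,256,128,.105);print('slot mid',(a+b)/2,'ang',np.degrees(np.arctan2(*(a-b)[1::-1])))
print('lid-tcp',lid-p[:2],'shift',j-lid,(j-lid)/.6, 'yaw',s['eef_rot'])
cv2.imwrite('pics/jc.png',cv2.resize(cv2.cvtColor(f[20:160,188:328],cv2.COLOR_RGB2BGR),(560,560),interpolation=cv2.INTER_CUBIC))
E
python3 fit.py
```

```text
cam [ 0.49669729 -0.19432793  0.38912605]
rms 0.00025 [ 0.5672 -0.1575  0.04  ] 133
rms 0.00358 [ 0.4902 -0.1978  0.04  ] 84
rms 0.00387 [ 0.4897 -0.1985  0.0439] 84
rms 0.00229 [ 0.4901 -0.1988  0.04  ] 90
slot mid [ 0.48903246 -0.19870353  0.105     ] ang -153.9418414842319
lid-tcp [0.00258949 0.00075535] shift [-0.07698464 -0.04031122] [-0.12830774 -0.06718537] yaw [ 1.79983108e+02 -1.33182019e-02 -1.52413002e+02]
```

View pics/jc.png

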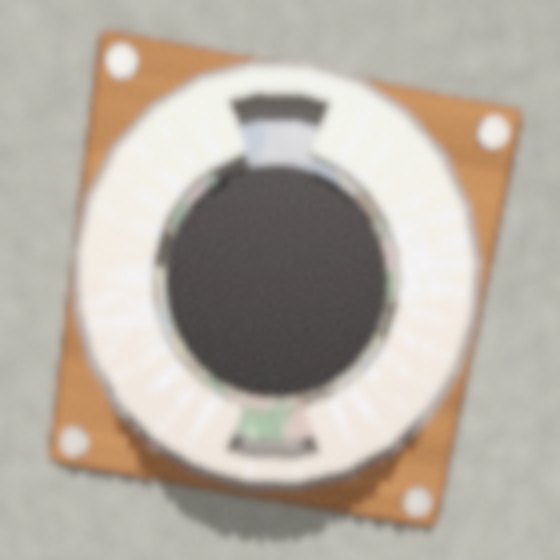

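Call:
drive_tool([
  {"tx": -0.129, "ty": -0.0685, "tz": 0, "turn": -0.013, "hand": 1},
  {"tx": -0.129, "ty": -0.0685, "tz": 0, "turn": -0.013, "hand": 1},
  {"tx": -0.129, "ty": -0.0685, "tz": 0, "turn": -0.013, "hand": 1},
  {"tx": -0.129, "ty": -0.0685, "tz": -0.04, "turn": -0.013, "hand": 1},
  {"tx": -0.129, "ty": -0.0685, "tz": -0.09, "turn": -0.013, "hand": 1},
  {"tx": -0.129, "ty": -0.0685, "tz": -0.13, "turn": -0.013, "hand": 1},
  {"tx": -0.129, "ty": -0.0685, "tz": -0.149, "turn": -0.013, "hand": 1},
  {"tx": -0.129, "ty": -0.0685, "tz": -0.149, "turn": -0.013, "hand": 1},
  {"tx": -0.129, "ty": -0.0685, "tz": -0.149, "turn": -0.013, "hand": 1},
], grip_force=50)

```text
time_s: 7.3
tcp_pos: [0.4881, -0.2003, 0.1416]
eef_rot: [-180.0, 0.0, -153.6]
contact_force: [0.1, -0.0, -1.3]
gripper_width: 0.0157
gripper_force: 49.9
```

Run:
```python
from h import *
s=r.get_state();print(s['tcp_pos'],s['eef_rot'],s['contact_force'],s['moment'],s['gripper_force'])
```

```text
[ 0.48811911 -0.20026733  0.14164056] [-1.79953253e+02  3.41862302e-02 -1.53610160e+02] [ 0.10554341 -0.01114138 -1.25421323] [ 0.07273316 -0.18767457 -0.01470245] 49.87884700298309
```

Call:
drive_tool([
  {"tx": 0, "ty": 0, "tz": -0.0017, "turn": 0, "hand": 1},
  {"tx": 0, "ty": 0, "tz": -0.0034, "turn": 0, "hand": 1},
  {"tx": 0, "ty": 0, "tz": -0.005, "turn": 0, "hand": 1},
  {"tx": 0, "ty": 0, "tz": -0.0067, "turn": 0, "hand": 1},
  {"tx": 0, "ty": 0, "tz": -0.0084, "turn": 0, "hand": 1},
  {"tx": 0, "ty": 0, "tz": -0.01, "turn": 0, "hand": 1},
  {"tx": 0, "ty": 0, "tz": -0.0117, "turn": 0, "hand": 1},
  {"tx": 0, "ty": 0, "tz": -0.0134, "turn": 0, "hand": 1},
  {"tx": 0, "ty": 0, "tz": -0.015, "turn": 0, "hand": 1},
  {"tx": 0, "ty": 0, "tz": -0.015, "turn": 0, "hand": 1},
])

```text
time_s: 8.3
tcp_pos: [0.4871, -0.2004, 0.1316]
eef_rot: [180.0, -0.0, -153.7]
contact_force: [-0.4, 0.8, -1.4]
gripper_width: 0.0159
gripper_force: 49.9
```

No contact yet; continue.

Call:
drive_tool([
  {"tx": 0, "ty": 0, "tz": -0.0014, "turn": 0, "hand": 1},
  {"tx": 0, "ty": 0, "tz": -0.0028, "turn": 0, "hand": 1},
  {"tx": 0, "ty": 0, "tz": -0.0042, "turn": 0, "hand": 1},
  {"tx": 0, "ty": 0, "tz": -0.0042, "turn": 0, "hand": 1},
])

```text
time_s: 8.7
tcp_pos: [0.4871, -0.2004, 0.1291]
eef_rot: [180.0, -0.0, -153.7]
contact_force: [-1.2, -0.1, -1.4]
gripper_width: 0.0157
gripper_force: 49.9
```

Call:
drive_tool([
  {"tx": 0, "ty": 0, "tz": -0.0017, "turn": 0, "hand": 1},
  {"tx": 0, "ty": 0, "tz": -0.0034, "turn": 0, "hand": 1},
  {"tx": 0, "ty": 0, "tz": -0.005, "turn": 0, "hand": 1},
  {"tx": 0, "ty": 0, "tz": -0.0067, "turn": 0, "hand": 1},
  {"tx": 0, "ty": 0, "tz": -0.0067, "turn": 0, "hand": 1},
])

```text
time_s: 9.2
tcp_pos: [0.4873, -0.2005, 0.1254]
eef_rot: [-180.0, 0.0, -153.7]
contact_force: [-1.7, -0.1, 2.2]
gripper_width: 0.0158
gripper_force: 49.9
```

Call:
drive_tool([
  {"tx": 0, "ty": 0, "tz": -0.0017, "turn": 0, "hand": 1},
  {"tx": 0, "ty": 0, "tz": -0.0034, "turn": 0, "hand": 1},
  {"tx": 0, "ty": 0, "tz": -0.005, "turn": 0, "hand": 1},
  {"tx": 0, "ty": 0, "tz": -0.0067, "turn": 0, "hand": 1},
  {"tx": 0, "ty": 0, "tz": -0.0084, "turn": 0, "hand": 1},
  {"tx": 0, "ty": 0, "tz": -0.01, "turn": 0, "hand": 1},
  {"tx": 0, "ty": 0, "tz": -0.0117, "turn": 0, "hand": 1},
  {"tx": 0, "ty": 0, "tz": -0.0125, "turn": 0, "hand": 1},
  {"tx": 0, "ty": 0, "tz": -0.0125, "turn": 0, "hand": 1},
])

```text
time_s: 10.1
tcp_pos: [0.4873, -0.2005, 0.1182]
eef_rot: [-180.0, 0.0, -153.7]
contact_force: [-2.3, 0.9, 8.0]
gripper_width: 0.0155
gripper_force: 49.9
```

Call:
drive_tool([
  {"tx": 0, "ty": 0, "tz": -0.0015, "turn": 0, "hand": 1},
  {"tx": 0, "ty": 0, "tz": -0.003, "turn": 0, "hand": 1},
  {"tx": 0, "ty": 0, "tz": -0.0043, "turn": 0, "hand": 1},
  {"tx": 0, "ty": 0, "tz": -0.0043, "turn": 0, "hand": 1},
])

```text
time_s: 10.5
tcp_pos: [0.4874, -0.2005, 0.1158]
eef_rot: [-180.0, 0.0, -153.7]
contact_force: [-3.6, 3.0, 10.6]
gripper_width: 0.016
gripper_force: 49.9
```

Call:
drive_tool([
  {"tx": 0, "ty": 0.0004, "tz": 0, "turn": -0.05, "hand": 1},
  {"tx": 0, "ty": 0.0008, "tz": 0, "turn": -0.1, "hand": 1},
  {"tx": 0, "ty": 0.0012, "tz": 0, "turn": -0.15, "hand": 1},
  {"tx": 0, "ty": 0.0016, "tz": 0, "turn": -0.2, "hand": 1},
  {"tx": 0, "ty": 0.002, "tz": 0, "turn": -0.25, "hand": 1},
  {"tx": 0, "ty": 0.002, "tz": 0, "turn": -0.25, "hand": 1},
])

```text
time_s: 11.1
tcp_pos: [0.4886, -0.1998, 0.1164]
eef_rot: [-179.9, 0.1, -176.3]
contact_force: [-0.4, -0.8, 9.5]
gripper_width: 0.0153
gripper_force: 49.9
```

Run:
```python
from h import *
s=r.get_state();print(s['tcp_pos'],s['eef_rot'],s['contact_force'],s['moment'],s['joints'][5])
```

```text
[ 0.48857134 -0.19981843  0.11639437] [-1.79920129e+02  1.49077873e-01 -1.76280274e+02] [-0.3949131  -0.82385864  9.47791405] [-0.02351753  0.31680656 -0.09557591] -85.4501606356232
```

Call:
drive_tool([
  {"tx": 0, "ty": 0.0006, "tz": -0.0008, "turn": -0.07, "hand": 1},
  {"tx": 0.0001, "ty": 0.0012, "tz": -0.0008, "turn": -0.14, "hand": 1},
  {"tx": 0.0003, "ty": 0.0017, "tz": -0.0008, "turn": -0.21, "hand": 1},
  {"tx": 0.0005, "ty": 0.0021, "tz": -0.0008, "turn": -0.28, "hand": 1},
  {"tx": 0.0008, "ty": 0.0025, "tz": -0.0008, "turn": -0.35, "hand": 1},
  {"tx": 0.001, "ty": 0.0029, "tz": -0.0008, "turn": -0.42, "hand": 1},
  {"tx": 0.0013, "ty": 0.0032, "tz": -0.0008, "turn": -0.49, "hand": 1},
  {"tx": 0.0016, "ty": 0.0035, "tz": -0.0008, "turn": -0.56, "hand": 1},
  {"tx": 0.0019, "ty": 0.0037, "tz": -0.0008, "turn": -0.62, "hand": 1},
  {"tx": 0.0019, "ty": 0.0037, "tz": -0.0008, "turn": -0.62, "hand": 1},
])

```text
time_s: 12.1
tcp_pos: [0.49, -0.1976, 0.116]
eef_rot: [179.9, 0.2, 127.9]
contact_force: [-0.7, -0.2, 10.1]
gripper_width: 0.0156
gripper_force: 49.9
```

Run:
```python
from h import *
s=r.get_state();print(s['tcp_pos'],s['eef_rot'],s['contact_force'],s['moment'],s['joints'][5])
```

```text
[ 0.48999002 -0.19762518  0.11604741] [1.79900243e+02 1.70049947e-01 1.27886227e+02] [-0.72842286 -0.23341623 10.09572478] [-0.22298517  0.26222437 -0.14110111] -141.54639408312195
```

Call:
drive_tool([
  {"tx": 0.0001, "ty": 0.0001, "tz": 0, "turn": -0.02, "hand": 1},
  {"tx": 0.0002, "ty": 0.0002, "tz": 0, "turn": -0.04, "hand": 1},
  {"tx": 0.0003, "ty": 0.0003, "tz": 0, "turn": -0.065, "hand": 1},
  {"tx": 0.0003, "ty": 0.0003, "tz": 0, "turn": -0.065, "hand": 1},
])

```text
time_s: 12.5
tcp_pos: [0.4901, -0.1975, 0.1161]
eef_rot: [179.9, 0.2, 122.2]
contact_force: [-0.4, -1.2, 11.3]
gripper_width: 0.0155
gripper_force: 49.9
```

Run:
```python
from h import *
s=r.get_state();print(s['tcp_pos'],s['eef_rot'],s['contact_force'],s['moment'],s['joints'][5])
```

```text
[ 0.49014228 -0.19748277  0.1160523 ] [1.79889281e+02 1.63044169e-01 1.22156790e+02] [-0.40421519 -1.17666129 11.34647787] [-0.37589352  0.25385572 -0.04432312] -147.3024794334665
```

Call:
drive_tool([
  {"tx": 0, "ty": 0, "tz": 0.0017, "turn": 0, "hand": 1},
  {"tx": 0, "ty": 0, "tz": 0.0034, "turn": 0, "hand": 1},
  {"tx": 0, "ty": 0, "tz": 0.005, "turn": 0, "hand": 1},
  {"tx": 0, "ty": 0, "tz": 0.0067, "turn": 0, "hand": 1},
  {"tx": 0, "ty": 0, "tz": 0.0084, "turn": 0, "hand": 1},
  {"tx": 0, "ty": 0, "tz": 0.0095, "turn": 0, "hand": 1},
  {"tx": 0, "ty": 0, "tz": 0.0095, "turn": 0, "hand": 1},
])

```text
time_s: 13.2
tcp_pos: [0.4901, -0.1974, 0.1214]
eef_rot: [179.9, 0.1, 122.2]
contact_force: [0.1, -1.1, 5.5]
gripper_width: 0.0158
gripper_force: 49.9
```

Call:
drive_tool([
  {"tx": 0, "ty": 0, "tz": 0.001, "turn": 0, "hand": 1},
  {"tx": 0, "ty": 0, "tz": 0.001, "turn": 0, "hand": 0},
  {"tx": 0, "ty": 0, "tz": 0.001, "turn": 0, "hand": 0},
  {"tx": 0, "ty": 0, "tz": 0.001, "turn": 0, "hand": 0},
  {"tx": 0, "ty": 0, "tz": 0.001, "turn": 0, "hand": 0},
  {"tx": 0, "ty": 0, "tz": 0.001, "turn": 0, "hand": 0},
  {"tx": 0, "ty": 0, "tz": 0.02, "turn": 0, "hand": 0},
  {"tx": 0, "ty": 0, "tz": 0.06, "turn": 0, "hand": 0},
  {"tx": 0, "ty": 0, "tz": 0.12, "turn": 0, "hand": 0},
  {"tx": 0, "ty": 0, "tz": 0.18, "turn": 0, "hand": 0},
])

```text
time_s: 14.2
tcp_pos: [0.4882, -0.1969, 0.2302]
eef_rot: [-180.0, -0.0, 122.2]
contact_force: [0.5, -0.2, -0.3]
gripper_width: 0.082
gripper_force: 0.0
```

Call:
drive_tool([
  {"tx": 0.04, "ty": 0.12, "tz": 0.04, "turn": 0, "hand": 0},
  {"tx": 0.04, "ty": 0.12, "tz": 0.04, "turn": 0, "hand": 0},
  {"tx": 0.04, "ty": 0.12, "tz": 0.04, "turn": 0, "hand": 0},
  {"tx": 0.04, "ty": 0.12, "tz": 0.04, "turn": 0, "hand": 0},
])

```text
time_s: 14.6
tcp_pos: [0.5127, -0.1243, 0.2532]
eef_rot: [179.9, 0.0, 122.3]
contact_force: [0.5, -0.3, 0.5]
gripper_width: 0.0876
gripper_force: 0.0
```

Run:
```python
from h import *
s=r.get_state();print(s['tcp_pos'],s['contact_force'],s['gripper_width'])
c=cap('wrist');d=cap('scene')
for z in(.086,.09,.094):print(z,w2px(d,[.4898,-.1986,z+.058]))
a=cv2.cvtColor(d['frame'][110:230,190:310],cv2.COLOR_RGB2BGR)
o=np.hstack([cv2.resize(cv2.cvtColor(c['frame'],cv2.COLOR_RGB2BGR),(400,300)),cv2.resize(a,(300,300),interpolation=cv2.INTER_CUBIC)])
cv2.imwrite('pics/end.png',o)
```

```text
[ 0.51268498 -0.12434375  0.25317868] [ 0.46497479 -0.31563055  0.50686251] 0.08758729853350238
0.086 (np.float64(250.7878178905943), np.float64(141.57369394789885))
0.09 (np.float64(250.77323370789966), np.float64(140.41694961267524))
0.094 (np.float64(250.7585708665598), np.float64(139.25396646762763))
```

View pics/end.png

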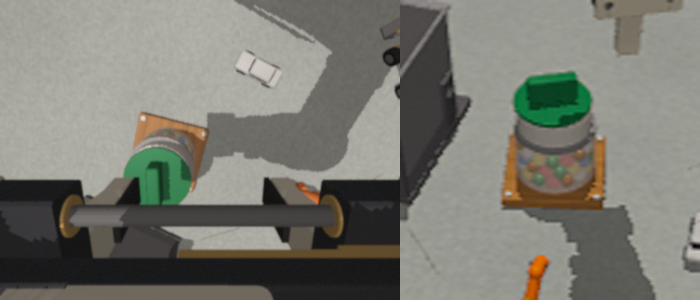

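```bash
python3 -c "
from plant import r
print(r.close_job())"
```

```text
the job is handed in; nothing more can be done
None
```

The green lid is on the jar: pushed in to about 84 mm, turned clockwise about 84°, sprung up to about 90 mm and released. My last picture shows it level, the force between lid and jar read at most about 13 N, no contact with the toys or bin was felt or seen, and I handed the job in at about 15 s (no verdict came back).

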